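# Gauge the platform gap on a resin printer

## Task

The build platform of the resin printer is parked a few millimetres above the screen glass. Pick up the taper gauge from the bench by its green handle, lay its blade flat on the glass and slide it straight in under the middle of the platform's front edge until it drags snugly; go gently and do not force it, because that would push the sprung platform up. Finish while holding the gauge there by its handle, still and at that depth, so that I can read the gap, and leave the vat, bottle and scraper where they are.

Things in the scene. Friction and masses are not known exactly. Their poses are not given: they have to be found in the camera images.
- gauge_grip (a point): Centre of the green handle of the taper gauge (the point half-way up). Handle: 70 mm long, 20 mm wide, 28 mm high, flat-sided, to be gripped across its 20 mm width; its underside is level with the blade's underside and at the start lies on the bench, 14 mm below this point. x points along the gauge from handle to tip, y across its width, z up. A 20 mm long neck, 16 mm wide and 10 mm thick, joins the handle to the steel blade. The gauge weighs about 0.1 kg.
- gauge_tip (a point): Tip of the gauge's blade: middle of the tip's lower edge, 145 mm ahead of the handle's centre along x and 14 mm below it. The blade is 90 mm long and 16 mm wide, flat underneath, and 2 mm thick at the tip; its upper face rises evenly to 10 mm thick at the neck (1 mm in 11.25 mm of length). Axes as the handle's.
- gauge: The whole taper gauge, 180 mm long. Its origin lies on its underside, 100 mm behind the tip and 45 mm ahead of the handle's centre; axes as the handle's.
- printer: Desktop resin printer, its hood and vat removed, fixed on the bench: dark base 200 x 200 mm, 140 mm high, with an aluminium Z column 62 mm wide and 250 mm high at the back of its deck. Origin at the centre of the base's underside; x points from its front to its back (to the column), z up. Two vat screws, 14 mm thick and 22 mm high, stand on the deck 83 mm to each side of the middle.
- glass (a point): Centre of the screen glass in the flat deck of the printer, below the platform's centre, 140 mm above the bench. The deck is flat and level all round; its front edge lies 85 mm before this point. Axes as the printer's. The gauge's handle stays outside the deck's front edge at every depth that occurs.
- platform_edge (a point): Middle of the lower front edge of the aluminium build platform (plate 124 mm wide, 75 mm deep, 14 mm thick), 47 mm behind the deck's front edge. x points horizontally into the gap below the platform, the way the blade goes in; y along the edge; z up. The gap under it differs from time to time, between 4 and 7 mm, so that the blade meets the edge 22 to 56 mm in.
- carriage: Z carriage that carries the platform: arm, spring holder plate and black clamp knob, reaching 79 mm above the platform's underside. Origin at the middle of the platform's underside; axes as the printer's. Fixed in height.
- platform (a joint): How far the sprung platform is pushed up from its rest, in m (0 at rest, 8 mm at most). Weight and springs hold it on its stop with 6 N; each mm of lift takes 5 N more. Friction is 0.6, give or take a fifth; the blade rubs above and below, so the drag is about 1.3 times the platform's force: it rises to about 8 N soon after the blade meets the edge, then by 0.6 N a mm. Pressing down on the glass drags as well.
- vat_mid (a point): Middle of the grey resin vat lying loose on the bench: open tray 130 x 214 x 34 mm. Leave alone.
- bottle_mid (a point): Middle of the loose white bottle, 66 mm thick and 165 mm high. Leave alone.
- scraper: Loose scraper with blue handle lying on the bench, 200 mm long. Leave alone.

How it is judged:
By the outcome, as a careful person would: the job done as asked, in the order asked, and still so for the second after the job is handed in, while the arm keeps its last pose, push and grip.
It also fails if it takes over 48 s, if anything falls off the work surface, if the arm or the gripper's body presses on something with over 40 N, if the wrist force passes 120 N, or if a joint passes its speed limit or range.

## Robot

A 7-joint arm with a two-finger parallel gripper is mounted at the origin on the work surface. World frame = base frame: x ahead of the robot, y to its left, z up, the work surface at z = 0. Lengths are in mm, angles in rad, forces in N, time in s.
With the tool pointing down it reaches from about 400 to 875 mm from the base axis. Payload 4.4 kg.
Tool frame: the origin (TCP) lies at the very end of the fingers, on their centre line; the grasp point (between the pads) lies 19 mm behind it (grip_depth is the distance from the TCP to the grasp point, in mm); z points along the fingers, y is the direction in which the jaws open and shut (so a half turn about z gives the same grasp; the last joint's range is limited). The gripper opens to 85 mm and grips with 20 to 120 N. Pads are 22 mm wide; open, the fingers measure 114 mm over their backs; the gripper's body (76 mm by 85 mm) begins 54 mm behind the grasp point. The pads swing forward as they close: fully open they stand 13 mm farther back than shut.
Start: joints at [1.219, 0.628, 0.038, 1.517, -0.027, 0.996, -0.02], TCP at [183.279, -623.64, 231.313] pointing down, gripper open.
Joint ranges: [-3.06, 3.06], [-0.37, 2.12], [-1.25, 1.32], [0.18, 2.47], [-1.1, 4.24], [0.23, 1.98], [-2.94, 2.94]. Speed limits (rad/s): [2.57, 2.57, 3.14, 3.14, 3.14, 3.14, 3.14].

## Interface

Orientations are given as [roll, pitch, yaw] about the fixed x, y, z axes, in that order (R = Rz(yaw) Ry(pitch) Rx(roll)).
In Python, from cell import read_state, get_image, finish_job, recognise, outline_of, grip_depth gives the robot as it stands. The module is installed in compiled form; this text tells all that it offers.
- The arm moves only by the tool send_rows, never from a script. Its argument "rows" is a list of rows, each a list of 5 numbers: the gripper command: -1 is shut, 1 is fully open, values between are in proportion, then the shift along the tool's x, y, z in m, then the turn about the tool's z in rad. In form: [[claw, tx, ty, tz, roll], ...]. A call has 1 to 12 rows; each row shifts and turns the pose as measured when the row begins, along the tool's axes as they then stand; what a row does not reach is not made up. A row lasts 1/12 s, in which the tool goes at most 41.7 mm and 7.16 degrees, less where a joint would pass 70% of its speed; a pose out of reach is approached as far as the arm can. A call with a gripper value outside its range is refused whole. The fingers move at their own pace and stop on an object; the grip force is fixed at half the most. Time passes only in rows, so rows that do not move let the fingers close. It gives the time, the measured TCP pose, the force and the opening at its end, in the units of the state.
- read_state(): the state, without advancing time (a new reading comes with each control period).
- get_image(name): name is "side" or "top"; returns a dict with "image" (384x512x3 uint8, blue, green, red), "z_map" (384x512 float32, mm along the optical axis (not along the pixel's ray), 0 where there is no reading), "K" (3x3 intrinsics, pixels), "R" (3x3) and "t" (3): a world point X has camera coordinates R X + t. Camera axes: x right, y down, z forward; pixel columns grow to the right and rows downward; lengths in mm; the calibration is good to about 2 mm. A picture is of the moment at which its call begins.
- finish_job(): hands the job in, once; it reports no verdict.
Trained networks look in a picture, given as the dict that the camera call returned (one of the last four; its "shot" number tells which), for a name from the list of things; names that differ only in an ending like _2 or _b are one class to them, and where a whole thing is asked for, a point or a joint stands for the part that bears it (a point fixed in the world has none). Each returns a list of dicts, best first, with "score" (0 to 1); they miss things now and then, are a little off and sometimes report something else, mostly with a low value. They report only what shows in the picture. A call takes as long as a camera call.
- recognise(picture, query): "box" ([left, top, right, bottom] in pixels, round what is visible of it).
- outline_of(picture, query): "mask" (384x512 bool, what is visible of it) and "box" ([left, top, right, bottom] in pixels, round what is visible of it).
The state is a dict: "clock": time; "qpos": joint angles; "qd": joint speeds; "tau": joint torques, N m; "eef_pos": TCP position; "tool_rot": TCP orientation; "force": force on the tool from outside, world axes, zero at the start; "torque": the same for the moment, N m; "width": finger opening in mm.
Only numpy, scipy, OpenCV 4.12 (cv2) and the standard library are available. Lean on these libraries where they do the work, as an engineer would, in place of code of your own. Each camera call takes 0.05 s, during which the arm holds its last target.

## Working session

There is one attempt and no reset: what is moved stays moved. The work goes in short steps, Python scripts to look and compute and a tool call to move; the robot and the scene stay as the last step left them, time stands still between calls to the robot, and variables do not carry over. Pictures are saved under pics/ and viewed, and the job is handed in when it is done.

Besides the shell and the picture viewer there is one more tool, called after "Request:" as name([rows], argument=value, ...), one row to a line, values as JSON. send_rows: Moves the arm, as the interface text tells. Its arguments: {"type":"object","properties":{"rows":{"type":"array"}},"required":["rows"]}

```bash
mkdir -p pics; cat > h.py <<'E'
import numpy as np, cv2
from cell import *
def world(p,u,v,z=None):
    K,R,t=p["K"],np.array(p["R"]),np.array(p["t"])
    u=np.asarray(u,float);v=np.asarray(v,float)
    if z is None: z=p["z_map"][v.astype(int),u.astype(int)]
    c=np.stack([(u-K[0,2])/K[0,0]*z,(v-K[1,2])/K[1,1]*z,z],-1)
    return (c-t.ravel())@R
def proj(p,X):
    c=np.asarray(X)@np.array(p["R"]).T+np.array(p["t"]).ravel()
    q=c@np.array(p["K"]).T
    return q[...,:2]/q[...,2:]
E
python3 - <<'E'
from h import *
s=read_state();print(s)
print(grip_depth)
for n in("side","top"):
    p=get_image(n);cv2.imwrite(f"pics/{n}0.png",p["image"])
    print(n,np.round(p["K"],1).tolist(),np.round(p["R"],3).tolist(),np.round(p["t"],1).tolist())
    for q in["gauge","gauge_grip","platform","platform_edge","printer","vat_mid","bottle_mid","scraper","glass","carriage"]:
        try:
            r=outline_of(p,q)
            for a in r[:2]:
                m=a["mask"]&(p["z_map"]>0);v,u=np.nonzero(m)
                W=world(p,u,v);print(q,round(a["score"],2),np.round(a["box"]),np.round(np.median(W,0)),np.round(np.percentile(W,3,axis=0)),np.round(np.percentile(W,97,axis=0)))
        except Exception as e: print(q,e)
E
```

```text
{'clock': 0.0, 'qpos': array([ 1.21920343,  0.62930986,  0.0384337 ,  1.51840736, -0.02701688,
        0.99628926, -0.02001057]), 'qd': array([-0.00104709, -0.00066663, -0.00142751, -0.0014017 , -0.00105477,
       -0.0002674 ,  0.00053522]), 'tau': array([-4.42141300e-04, -5.63404226e+01,  1.22624215e+00, -1.93441969e+01,
        1.11045488e-02,  1.06328301e-02, -2.26160603e-05]), 'eef_pos': array([ 183.10273723, -623.00971699,  230.39984783]), 'tool_rot': array([-3.13969635e+00,  4.97966114e-06,  2.85778925e-01]), 'force': array([-0.1554642 ,  0.44625654,  0.8267858 ]), 'torque': array([-0.03566638,  0.01804838, -0.05243716]), 'width': 85.26821886299209}
18.700000000000003
side [[355.5, 0.0, 258.7], [0.0, 355.5, 190.1], [0.0, 0.0, 1.0]] [[-0.687, -0.726, 0.013], [-0.513, 0.473, -0.716], [0.514, -0.499, -0.698]] [370.1, 389.4, 759.2]
gauge 0.6 [161. 292. 234. 323.] [460. 294.  11.] [432. 194.   2.] [485. 351.  30.]
gauge_grip 0.72 [165. 289. 236. 323.] [461. 295.  12.] [434. 197.   2.] [483. 352.  30.]
platform 0.84 [246. 157. 289. 189.] [558. -51. 160.] [528. -94. 148.] [650. -28. 
[... 1272 characters left out ...]
. 193. 181.] [703. 252.   9.] [637. 155.   3.] [763. 341.  37.]
printer 0.73 [235. 144. 350. 249.] [ 560. -111.  141.] [ 485. -177.  112.] [685.  12. 398.]
printer 0.32 [104. 235. 177. 261.] [457. 278.  12.] [428. 191.   1.] [483. 348.  32.]
vat_mid 0.93 [112. 125. 193. 183.] [704. 253.   9.] [637. 155.   3.] [764. 341.  37.]
bottle_mid 0.69 [370. 161. 411. 191.] [ 644. -348.  111.] [ 621. -378.   22.] [ 677. -329.  167.]
scraper 0.81 [376. 218. 399. 296.] [ 487. -363.    4.] [ 363. -396.   -2.] [ 545. -336.   22.]
glass 0.69 [240. 144. 350. 248.] [ 561. -112.  140.] [ 484. -178.   76.] [688.  12. 398.]
carriage 0.56 [257. 162. 315. 222.] [583. -81. 182.] [ 536. -136.  158.] [648. -36. 226.]
```

```bash
python3 - <<'E'
import cv2
a=cv2.imread("pics/side0.png");b=cv2.imread("pics/top0.png")
cv2.imwrite("pics/side1.png",cv2.resize(a[60:340,120:420],None,fx=2.6,fy=2.1))
cv2.imwrite("pics/top1.png",cv2.resize(b[110:310,90:420],None,fx=2.4,fy=2.4))
E
```

```text
(no output)
```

View pics/side1.png

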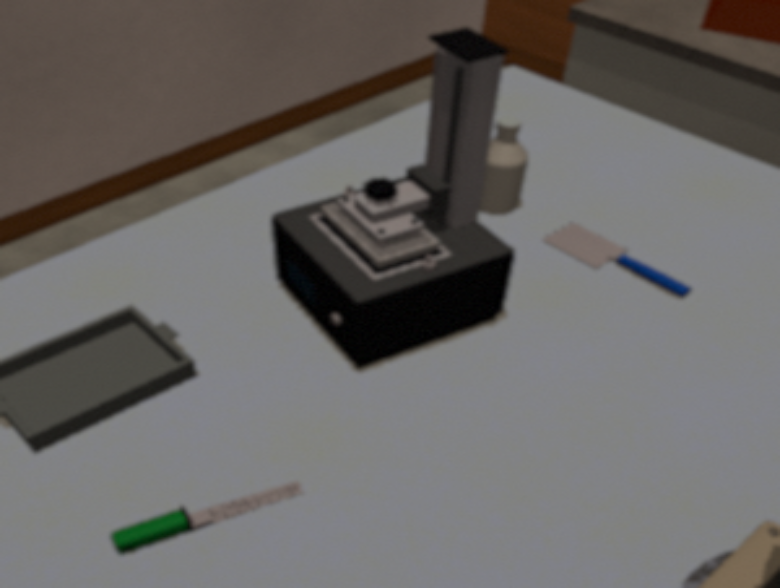

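View pics/top1.png

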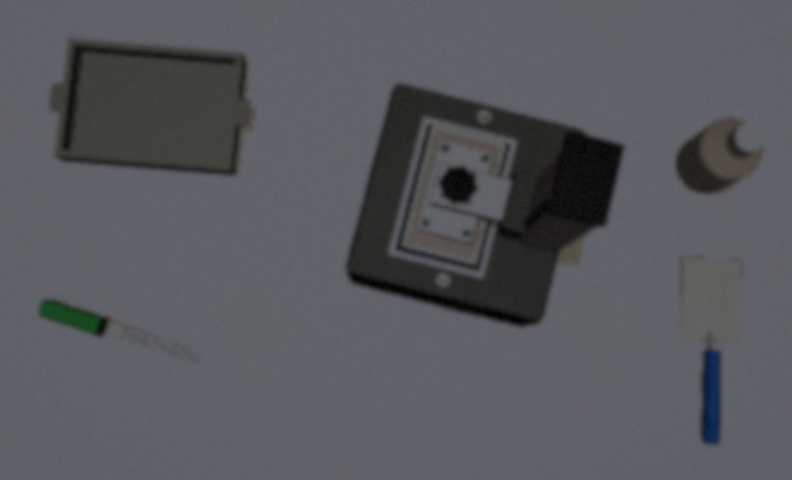

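The printer's front faces +y (left in the top view, edge from about (400,85) to (350,275)). The gauge lies at lower left with its tip pointing right, towards −y. Next I fit its pose and the printer's.

```bash
cat > fit.py <<'E'
from h import *
def rect(W):
    (c,(w,h),a)=cv2.minAreaRect(W[:,:2].astype(np.float32)); return np.round(c,1),round(w,1),round(h,1),round(np.radians(a),4)
def green(p):
    hsv=cv2.cvtColor(p["image"],cv2.COLOR_BGR2HSV)
    return (hsv[...,0]>45)&(hsv[...,0]<80)&(hsv[...,1]>120)&(p["z_map"]>0)
E
python3 - <<'E'
from fit import *
for n in("side","top"):
    p=get_image(n)
    g=green(p);v,u=np.nonzero(g);W=world(p,u,v)
    T=W[W[:,2]>23]; print(n,"green",len(W),len(T),"z",np.percentile(W[:,2],[2,50,90]),rect(T))
    d=np.linalg.svd(T[:,:2]-T[:,:2].mean(0))[2][0];print(" dir",np.arctan2(d[1],d[0]),T.mean(0))
    # whole gauge
    o=outline_of(p,"gauge")[0]["mask"]&(p["z_map"]>0);v,u=np.nonzero(o);G=world(p,u,v);G=G[G[:,2]>1.0];
    c=np.median(T,0)[:2];
    d=np.linalg.svd(G[:,:2]-G[:,:2].mean(0))[2][0]; s=(G[:,:2]-c)@d; print(" gauge dir",d,np.arctan2(d[1],d[0]),np.percentile(s,[0,2,98,100]))
    # deck
    Z=p["z_map"];v,u=np.nonzero(Z>0);A=world(p,u,v)
    k=(np.abs(A[:,2]-140)<5)&(A[:,0]>450)&(A[:,0]<720)&(A[:,1]>-220)&(A[:,1]<60)
    D=A[k];print(" deck",len(D),np.median(D[:,2]),rect(D))
    k=(np.abs(A[:,2]-160)<4.5)&(A[:,0]>500)&(A[:,0]<680)&(A[:,1]>-140)&(A[:,1]<0)
    P=A[k];print(" plat",len(P),np.percentile(P[:,2],[5,50,95]),rect(P))
E
```

```text
side green 445 391 z [ 15.14172246  28.99449862 240.77182673] (array([ 482.7, -456.5]), 597.5, 1576.2, np.float64(0.2472))
 dir 1.5398385703488344 [436.31288167  24.47055136  89.56506774]
 gauge dir [0.26702037 0.96369088] 1.3004965174883814 [-117.84858129 -112.17758402   57.21687611   60.25929562]
 deck 1778 139.94363716072218 (array([589.7, -88.5]), 197.3, 199.5, np.float64(1.333))
 plat 416 [156.99946276 160.7533725  162.85917994] (array([588.2, -69.2]), 150.1, 113.2, np.float64(0.2943))
top green 166 162 z [23.01139141 28.75915645 32.70111239] (array([481.8, 104.6]), 78.8, 496.8, np.float64(0.1427))
 dir 1.6126523047755392 [474.01837647 289.30081174  37.46273527]
 gauge dir [0.30299393 0.95299249] 1.2629636271716447 [-139.67350374 -132.74826825   29.01296243   33.28224512]
 deck 3824 139.64984830002322 (array([588.3, -88.4]), 197.1, 197.1, np.float64(1.3367))
 plat 687 [157.01415501 160.23332408 163.4803104 ] (array([590.5, -73.7]), 74.9, 173.4, np.float64(1.3375))
```

```bash
python3 - <<'E'
from fit import *
for n in("side","top"):
    p=get_image(n)
    g=green(p);v,u=np.nonzero(g);W=world(p,u,v)
    k=(abs(W[:,0]-470)<70)&(W[:,1]>200)&(W[:,1]<400);W=W[k]
    T=W[(W[:,2]>25)&(W[:,2]<35)]; print(n,len(W),len(T),rect(T))
    d=np.linalg.svd(T[:,:2]-T[:,:2].mean(0))[2][0];print(" dir",np.arctan2(d[1],d[0]),T.mean(0))
    # fixed-height: intersect pixel rays at z=28 for top
    Z=p["z_map"];v,u=np.nonzero(Z>0);A=world(p,u,v)
    k=(A[:,2]>2.5)&(A[:,2]<36)&(A[:,0]>395)&(A[:,0]<520)&(A[:,1]>150)&(A[:,1]<370)&(A[:,0]<600)
    G=A[k]; d=np.linalg.svd(G[:,:2]-G[:,:2].mean(0))[2][0]; 
    c=T.mean(0)[:2];s=(G[:,:2]-c)@d;print(" gauge",len(G),rect(G),np.arctan2(d[1],d[0]),s.min(),s.max())
    big=cv2.resize(p["image"][220:330,90:260] ,None,fx=4.5,fy=4.5,interpolation=cv2.INTER_CUBIC)
    cv2.imwrite(f"pics/g_{n}.png",np.clip(big*1.8,0,255).astype(np.uint8))
E
```

```text
side 267 194 (array([471.8, 322.2]), 64.6, 17.8, np.float64(1.2641))
 dir 1.281532024036161 [471.83978639 322.91006496  27.93585584]
 gauge 915 (array([456.8, 261.4]), 123.3, 217.2, np.float64(0.0123)) 1.405906664796876 -175.49435643758025 47.801893282127196
top 153 140 (array([472.9, 322.3]), 65.4, 15.0, np.float64(1.2668))
 dir -1.879550176401658 [472.46888378 322.31074919  29.029509  ]
 gauge 1353 (array([457.6, 260. ]), 219.8, 124.7, np.float64(1.5705)) -1.6512571402922502 -49.40464049342653 175.5530082773107
```

View pics/g_side.png

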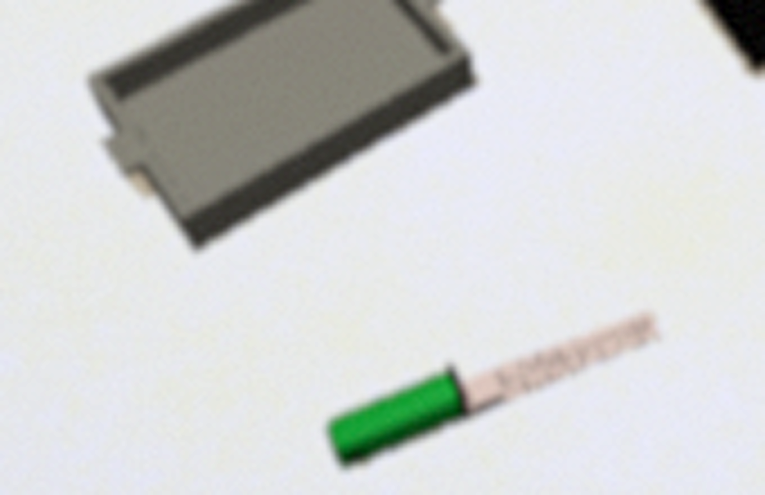

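View pics/g_top.png

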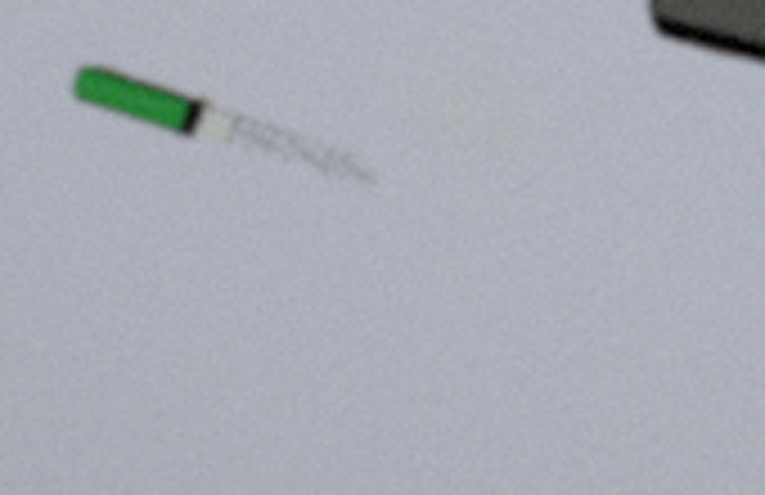

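Request:
send_rows([
  [1, 0.028, -0.03, 0, 0],
  [1, 0.028, -0.03, 0, 0],
  [1, 0.028, -0.03, 0, 0],
  [1, 0.028, -0.03, 0, 0],
  [1, 0.028, -0.03, 0, 0],
  [1, 0.028, -0.03, 0, 0],
  [1, 0.028, -0.03, 0, 0],
  [1, 0.028, -0.03, 0, 0],
  [1, 0.028, -0.03, 0, 0],
  [1, 0.028, -0.03, 0, 0],
  [1, 0.028, -0.03, 0, 0],
  [1, 0.028, -0.03, 0, 0],
])

```text
clock: 2.4
eef_pos: [405.1, -185.9, 228.1]
tool_rot: [3.129, 0.002, 0.265]
force: [2.2, -0.8, 0.3]
width: 85.3
```

```bash
python3 - <<'E'
import numpy as np
y=.265;d=np.array([66,506-0.])/13
for i in range(13):
    print([1,round((d[0]*np.cos(y)+d[1]*np.sin(y))/1e3,3),round((d[0]*np.sin(y)-d[1]*np.cos(y))/1e3,3),0,-.1 if i<10 else 0])
    if i<10:y+=.1
E
```

```text
[1, np.float64(0.015), np.float64(-0.036), 0, -0.1]
[1, np.float64(0.019), np.float64(-0.035), 0, -0.1]
[1, np.float64(0.022), np.float64(-0.033), 0, -0.1]
[1, np.float64(0.025), np.float64(-0.03), 0, -0.1]
[1, np.float64(0.028), np.float64(-0.027), 0, -0.1]
[1, np.float64(0.031), np.float64(-0.025), 0, -0.1]
[1, np.float64(0.033), np.float64(-0.021), 0, -0.1]
[1, np.float64(0.035), np.float64(-0.018), 0, -0.1]
[1, np.float64(0.037), np.float64(-0.014), 0, -0.1]
[1, np.float64(0.038), np.float64(-0.011), 0, -0.1]
[1, np.float64(0.039), np.float64(-0.007), 0, 0]
[1, np.float64(0.039), np.float64(-0.007), 0, 0]
[1, np.float64(0.039), np.float64(-0.007), 0, 0]
```

Request:
send_rows([
  [1, 0.015, -0.036, 0, -0.1],
  [1, 0.019, -0.035, 0, -0.1],
  [1, 0.022, -0.033, 0, -0.1],
  [1, 0.025, -0.03, 0, -0.1],
  [1, 0.028, -0.027, 0, -0.1],
  [1, 0.031, -0.025, 0, -0.1],
  [1, 0.033, -0.021, 0, -0.1],
  [1, 0.035, -0.018, 0, -0.1],
  [1, 0.037, -0.014, 0, -0.1],
  [1, 0.038, -0.011, 0, -0.1],
  [1, 0.039, -0.007, 0, 0],
  [1, 0.03, -0.006, 0, 0],
])

```text
clock: 3.4
eef_pos: [459.9, 300.5, 226.5]
tool_rot: [3.121, 0.007, 1.318]
force: [-0.2, 0.0, -0.4]
width: 85.5
```

Request:
send_rows([
  [1, 0, 0, 0, 0],
  [1, 0, 0, 0, 0],
])

```text
clock: 3.57
eef_pos: [458.6, 310.4, 226.6]
tool_rot: [3.122, -0.0, 1.329]
force: [-0.3, -0.1, -0.2]
width: 85.6
```

```bash
cat > go.py <<'E'
from h import *
import sys
# world target -> tool shift
def shift(s,tgt,yaw):
    d=np.array(tgt)-s["eef_pos"]; y=s["tool_rot"][2]
    return np.round([d[0]*np.cos(y)+d[1]*np.sin(y), d[0]*np.sin(y)-d[1]*np.cos(y), -d[2]],1), round(y-yaw,4)
E
python3 - <<'E'
from go import *
s=read_state();print(s["clock"],s["eef_pos"],s["tool_rot"],s["qpos"].round(2),s["force"]);print(shift(s,[471.6,320,3],1.266))
E
```

```text
3.5667 [458.61223546 310.36340854 226.56800365] [ 3.12238992e+00 -3.84104660e-04  1.32892192e+00] [-0.43  0.51 -0.34  1.8   0.23  0.86 -1.12] [-0.29668392 -0.13147571 -0.22421701]
(array([ 12.5,  10.3, 223.6]), np.float64(0.0629))
```

Request:
send_rows([
  [1, 0.004, 0.004, 0.02, 0.021],
  [1, 0.004, 0.003, 0.03, 0.021],
  [1, 0.004, 0.003, 0.03, 0.021],
  [1, 0, 0, 0.03, 0],
  [1, 0, 0, 0.03, 0],
  [1, 0, 0, 0.02, 0],
  [1, 0, 0, 0, 0],
  [1, 0, 0, 0, 0],
])

```text
clock: 4.23
eef_pos: [480.3, 311.4, 64.3]
tool_rot: [3.115, -0.003, 1.254]
force: [-0.2, -0.1, -0.0]
width: 85.2
```

```bash
python3 - <<'E'
from go import *
from fit import *
s=read_state();print(s["clock"],s["eef_pos"],s["tool_rot"],s["force"]);print(shift(s,[471.6,320,3],1.266))
p=get_image("side");cv2.imwrite("pics/a1.png",cv2.resize(p["image"][190:350,90:300],None,fx=3.5,fy=3.5))
E
```

```text
4.2333 [480.31930171 311.38370506  64.25199063] [ 3.11452495e+00 -2.54687816e-03  1.25367565e+00] [-0.1808179  -0.10765049 -0.01530206]
(array([  5.5, -11. ,  61.3]), np.float64(-0.0123))
```

View pics/a1.png

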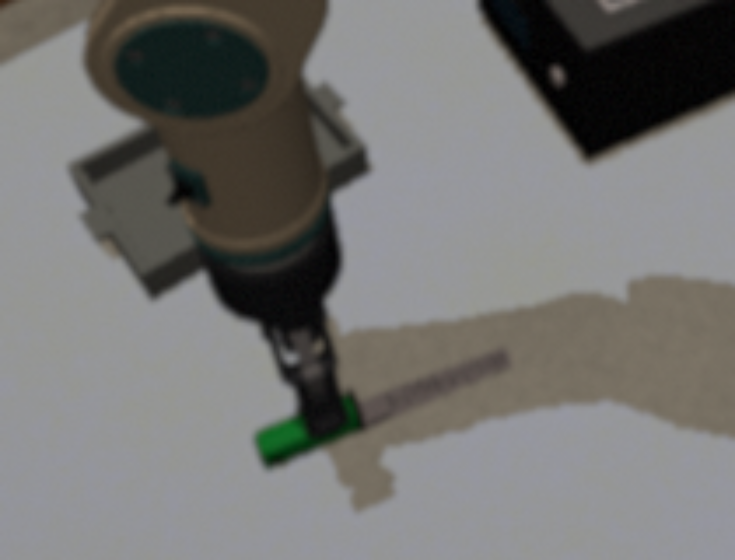

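Request:
send_rows([
  [1, 0.006, -0.011, 0, -0.012],
  [1, 0, 0, 0, 0],
  [1, 0, 0, 0, 0],
  [1, 0, 0, 0, 0],
  [1, 0, 0, 0, 0],
  [1, 0, 0, 0, 0],
])

```text
clock: 4.78
eef_pos: [474.1, 323.4, 71.3]
tool_rot: [3.108, -0.011, 1.266]
force: [-0.5, 0.1, 0.4]
width: 85.2
```

Request:
send_rows([
  [1, 0, 0.03, 0, 0],
  [1, 0, 0.03, 0, 0],
  [1, 0, 0, 0, 0],
])

```text
clock: 5.03
eef_pos: [531.9, 306.7, 74.7]
tool_rot: [3.107, -0.012, 1.271]
force: [1.6, -0.8, 0.3]
width: 85.3
```

Request:
send_rows([
  [1, 0, -0.01, 0, 0],
  [1, 0, -0.01, 0, 0],
  [1, 0, -0.01, 0, 0],
  [1, 0, -0.01, 0, 0],
  [1, 0, -0.01, 0, 0],
  [1, 0, -0.01, 0, 0],
])

```text
clock: 5.53
eef_pos: [467.9, 325.4, 72.4]
tool_rot: [3.109, -0.012, 1.27]
force: [0.1, 0.1, -0.2]
width: 85.5
```

Request:
send_rows([
  [1, 0, 0, -0.04, 0],
  [1, 0, 0, -0.04, 0],
  [1, 0, 0, -0.04, 0],
  [1, 0, 0, 0, 0],
  [1, 0, 0, 0, 0],
  [1, 0, 0, 0, 0],
])

```text
clock: 6.03
eef_pos: [449.7, 331.0, 194.6]
tool_rot: [3.117, -0.006, 1.286]
force: [0.5, -0.2, -0.4]
width: 85.3
```

Request:
send_rows([
  [1, 0, 0, 0.01, 0],
  [1, 0, 0, 0.01, 0],
  [1, 0, 0, 0.01, 0],
  [1, 0, 0, 0.01, 0],
  [1, 0, 0, 0.01, 0],
  [1, 0, 0, 0.01, 0],
  [1, 0, 0, 0.01, 0],
  [1, 0, 0, 0.01, 0],
  [1, 0, 0, 0.01, 0],
  [1, 0, 0, 0.01, 0],
  [1, 0, 0, 0.005, 0],
  [1, 0, 0, 0, 0],
])

```text
clock: 7.03
eef_pos: [446.8, 327.0, 69.8]
tool_rot: [3.126, 0.007, 1.288]
force: [-0.6, 0.4, 0.7]
width: 85.5
```

Request:
send_rows([
  [1, 0, 0.006, -0.03, 0.006],
  [1, 0, 0.006, -0.03, 0.006],
  [1, 0, 0.006, 0, 0.006],
  [1, 0, 0.006, 0.005, 0],
  [1, 0, 0, 0.01, 0],
  [1, 0, 0, 0.01, 0],
  [1, 0, 0, 0.01, 0],
  [1, 0, 0, 0.01, 0],
  [1, 0, 0, 0.005, 0],
  [1, 0, 0, 0, 0],
])

```text
clock: 7.87
eef_pos: [467.3, 318.6, 72.6]
tool_rot: [3.13, 0.013, 1.271]
force: [-0.1, -0.1, 0.2]
width: 85.4
```

```bash
python3 - <<'E'
from go import *
s=read_state();print(s["clock"],s["eef_pos"],s["tool_rot"],s["force"]);print(shift(s,[471.6,320,3],1.266))
E
```

```text
7.8667 [467.34378332 318.61090905  72.63232368] [3.13043065 0.0127918  1.27141165] [-0.14563777 -0.09625339  0.24701712]
(array([ 2.6,  3.7, 69.6]), np.float64(0.0054))
```

Request:
send_rows([
  [1, 0.001, 0.001, 0.008, 0.002],
  [1, 0.001, 0.001, 0.008, 0.002],
  [1, 0.001, 0.001, 0.008, 0.001],
  [1, 0, 0.001, 0.008, 0],
  [1, 0, 0, 0.008, 0],
  [1, 0, 0, 0.004, 0],
  [1, 0, 0, 0, 0],
])

```text
clock: 8.45
eef_pos: [471.7, 319.9, 22.4]
tool_rot: [3.132, 0.014, 1.267]
force: [1.4, 0.2, -0.1]
width: 85.2
```

Request:
send_rows([
  [1, 0, 0, 0.005, 0],
  [1, 0, 0, 0.005, 0],
  [1, 0, 0, 0.004, 0],
  [1, 0, 0, 0.002, 0],
  [1, 0, 0, 0, 0],
])

```text
clock: 8.87
eef_pos: [472.1, 319.9, 5.2]
tool_rot: [3.131, 0.013, 1.267]
force: [-0.2, 0.7, -0.3]
width: 85.6
```

Request:
send_rows([
  [-0.3, 0, 0, 0, 0],
  [-0.3, 0, 0, 0, 0],
  [-0.5, 0, 0, 0, 0],
  [-1, 0, 0, 0, 0],
  [-1, 0, 0, 0, 0],
  [-1, 0, 0, 0, 0],
  [-1, 0, 0, 0, 0],
  [-1, 0, 0, 0, 0],
])

```text
clock: 9.53
eef_pos: [473.0, 320.5, 6.4]
tool_rot: [3.13, 0.012, 1.267]
force: [-0.9, 0.9, -0.8]
width: 19.3
```

```bash
python3 - <<'E'
from go import *
from fit import *
s=read_state();print(s["clock"],s["eef_pos"],s["tool_rot"],s["force"],s["torque"],s["width"])
p=get_image("side");cv2.imwrite("pics/a2.png",cv2.resize(p["image"][190:350,90:300],None,fx=3.5,fy=3.5))
E
```

```text
9.5333 [472.97598548 320.45999679   6.42310734] [3.12996173 0.01152188 1.26707414] [-0.92987973  0.93131    -0.81013308] [ 0.06605703  0.00947181 -0.02214818] 19.34269981640616
```

View pics/a2.png

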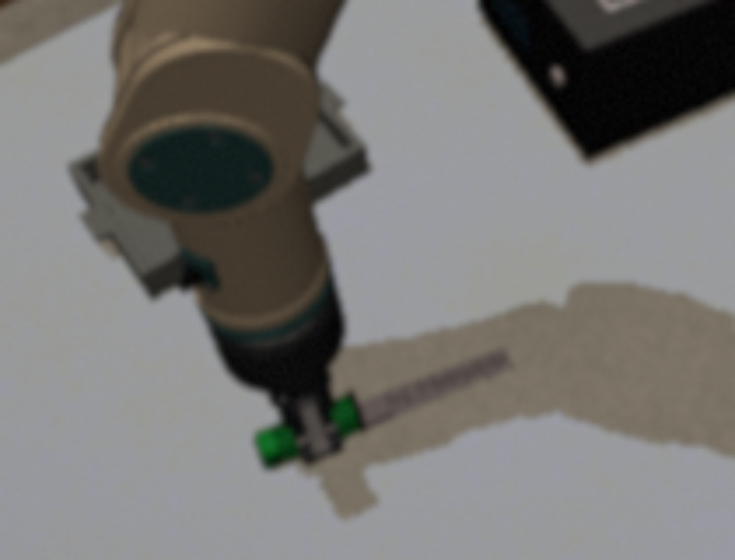

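Request:
send_rows([
  [-1, 0, 0, -0.004, 0],
  [-1, 0, 0, -0.008, 0],
  [-1, 0, 0, -0.012, 0],
  [-1, 0, 0, -0.016, 0],
  [-1, 0, 0, -0.02, 0],
  [-1, 0, 0, -0.02, 0],
  [-1, 0, 0, -0.02, 0],
  [-1, 0, 0, -0.02, 0],
  [-1, 0, 0, -0.015, 0],
  [-1, 0, 0, -0.01, 0],
  [-1, 0, 0, -0.005, 0],
  [-1, 0, 0, 0, 0],
])

```text
clock: 10.58
eef_pos: [471.0, 322.9, 173.4]
tool_rot: [3.128, 0.008, 1.268]
force: [1.0, 0.1, -0.6]
width: 18.7
```

```bash
python3 - <<'E'
from go import *
from fit import *
s=read_state();print(s["clock"],s["eef_pos"],s["tool_rot"],s["force"],s["torque"],s["width"]);print(shift(s,[638.8,118.6,165],1.335))
E
```

```text
10.5833 [470.98343418 322.86747485 173.44709076] [3.12752628 0.0083222  1.26818708] [ 1.02086993  0.1023794  -0.59189308] [ 0.10368324 -0.01134776 -0.04437232] 18.716602491465878
(array([-145. ,  221.1,    8.4]), np.float64(-0.0668))
```

Request:
send_rows([
  [-1, -0.003, 0.004, -0.001, 0],
  [-1, -0.007, 0.011, -0.001, -0.008],
  [-1, -0.012, 0.018, -0.001, -0.008],
  [-1, -0.013, 0.02, -0.001, -0.008],
  [-1, -0.013, 0.02, -0.001, -0.008],
  [-1, -0.013, 0.02, -0.001, -0.008],
  [-1, -0.013, 0.02, 0, -0.008],
  [-1, -0.013, 0.02, 0, -0.008],
  [-1, -0.012, 0.018, 0, 0],
  [-1, -0.008, 0.012, 0, 0],
  [-1, -0.004, 0.006, 0, 0],
  [-1, 0, 0, 0, 0],
])

```text
clock: 11.58
eef_pos: [605.4, 157.9, 174.5]
tool_rot: [3.141, 0.021, 1.331]
force: [0.0, -0.1, -1.1]
width: 19.0
```

```bash
cat > st.py <<'E'
from go import *
px=np.array([-.2337,-.9723]);edge=np.array([601.4,-37.0])
s=read_state();print(s["clock"],s["eef_pos"].round(1),s["tool_rot"].round(4),s["force"].round(2),s["torque"].round(2),s["width"].round(1));
r=s["eef_pos"][:2]-edge; print("t",r@px+145,"lat",r@np.array([-px[1],px[0]]),"axial F",s["force"][:2]@px)
E
cat st.py > /tmp/x; python3 st.py; python3 - <<'E'
from go import *
s=read_state();print(shift(s,[638.8,118.6,165],1.335))
for n in("side","top"):
    p=get_image(n);print(n)
    if n=="side":cv2.imwrite("pics/b1.png",cv2.resize(p["image"][80:300,150:350],None,fx=3,fy=2.7))
    else: cv2.imwrite("pics/b2.png",cv2.resize(p["image"][110:280,150:370],None,fx=3.5,fy=3.5))
E
```

```text
(array([-30.3,  41.8,   9.5]), np.float64(-0.0043))
side
topTraceback (most recent call last):
  File "st.py", line 3, in <module>
    s=read_state();print(s["clock"],s["eef_pos"].round(1),s["tool_rot"].round(4),s["force"].round(2),s["torque"].round(2),s["width"].round(1));
                                                                                                                          ^^^^^^^^^^^^^^^^
AttributeError: 'float' object has no attribute 'round'
```

View pics/b1.png

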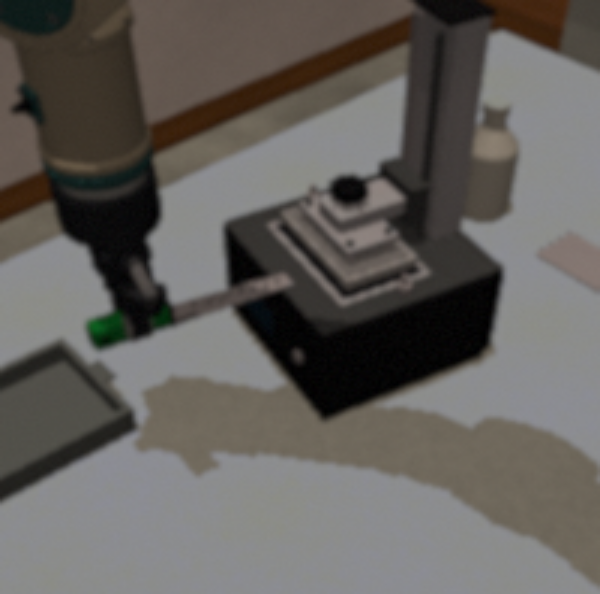

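View pics/b2.png

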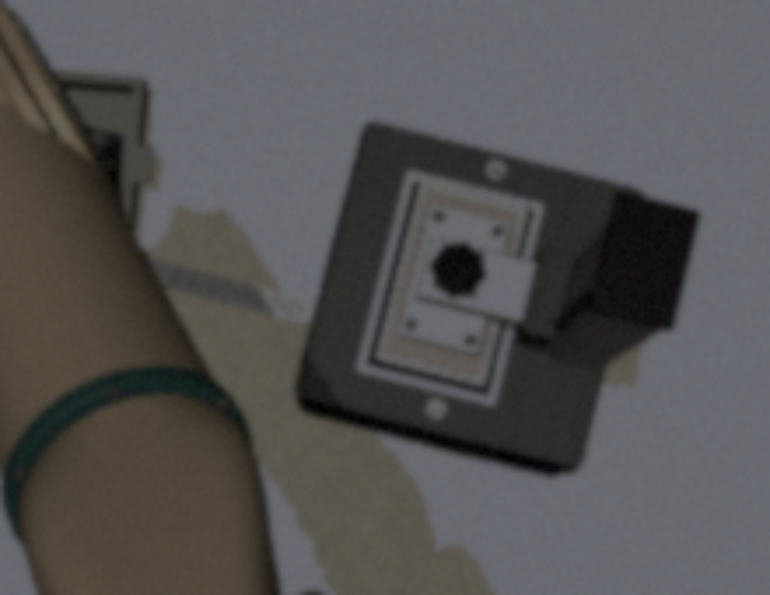

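Request:
send_rows([
  [-1, -0.001, 0.003, 0, 0],
  [-1, -0.001, 0.006, 0, -0.002],
  [-1, -0.002, 0.008, 0, -0.002],
  [-1, -0.002, 0.008, 0, 0],
  [-1, -0.002, 0.006, 0, 0],
  [-1, -0.001, 0.003, 0, 0],
  [-1, 0, 0, 0, 0],
  [-1, 0, 0, 0, 0],
])

```text
clock: 12.35
eef_pos: [635.5, 148.5, 175.0]
tool_rot: [-3.139, 0.017, 1.347]
force: [0.1, -0.9, -0.9]
width: 18.8
```

```bash
sed -i 's/s\["width"\].round(1)/s["width"]/' st.py; python3 st.py; python3 - <<'E'
from go import *
s=read_state();print(shift(s,[638.8,118.6,165],1.335))
p=get_image("side");cv2.imwrite("pics/b3.png",cv2.resize(p["image"][120:240,170:330],None,fx=4.5,fy=4.5,interpolation=cv2.INTER_CUBIC))
# blade plane fit: points in corridor near the gauge axis
from fit import *
px=np.array([-.2337,-.9723]);n=np.array([-px[1],px[0]])
v,u=np.nonzero(p["z_map"]>0);A=world(p,u,v)
r=A[:,:2]-s["eef_pos"][:2];a=r@px;l=r@n
for lo in range(35,160,10):
    k=(a>lo)&(a<lo+10)&(abs(l)<15)&(A[:,2]>155);B=A[k]
    if k.sum()>2: print(lo,k.sum(),np.median(B[:,2]).round(1),np.median(l[k]).round(1),l[k].min().round(1),l[k].max().round(1))
E
```

```text
12.35 [635.5 148.5 175. ] [-3.1385  0.0173  1.3467] [ 0.09 -0.88 -0.95] [0.08 0.03 0.01] 18.79001661733342
t -43.31399703902363 lat -10.239890032839824 axial F 0.8353366043444993
(array([-28.4,   9.9,  10. ]), np.float64(0.0117))
35 25 178.9 -3.2 -8.1 8.1
45 28 179.2 -4.3 -9.5 9.7
55 25 177.6 -2.9 -7.9 10.8
65 26 177.2 -4.3 -10.4 8.4
75 21 177.1 -4.5 -9.8 9.2
85 24 176.2 -1.8 -7.8 8.6
95 20 175.6 -0.7 -7.9 9.4
105 22 174.5 -1.7 -7.5 8.6
115 19 174.0 -0.2 -7.6 8.1
125 16 173.4 0.7 -7.7 9.3
135 14 172.0 1.5 -7.2 10.0
```

View pics/b3.png

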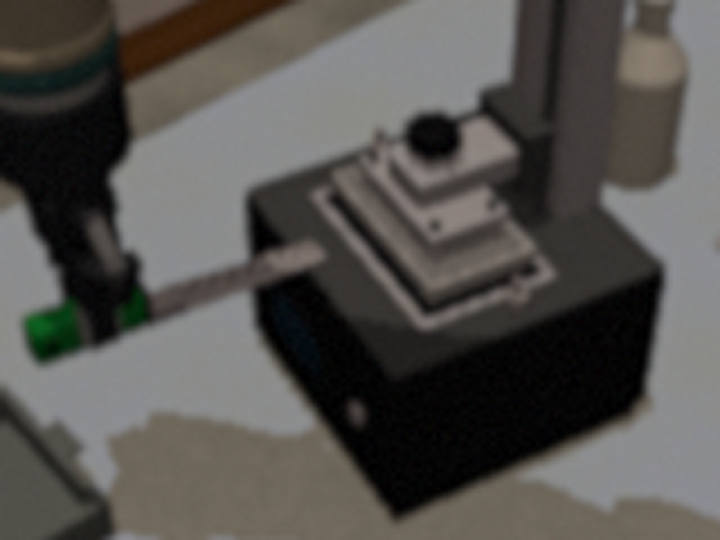

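Request:
send_rows([
  [-1, -0.002, 0.001, 0, 0.003],
  [-1, -0.004, 0.002, 0, 0.003],
  [-1, -0.005, 0.002, 0, 0.003],
  [-1, -0.005, 0.002, 0, 0],
  [-1, -0.004, 0.001, 0, 0],
  [-1, -0.002, 0, 0, 0],
  [-1, 0, 0, 0, 0],
  [-1, 0, 0, 0, 0],
])

```text
clock: 13.07
eef_pos: [637.4, 121.9, 175.5]
tool_rot: [-3.138, 0.019, 1.336]
force: [0.2, 0.9, -1.5]
width: 19.0
```

```bash
python3 st.py; python3 - <<'E'
from go import *
s=read_state();print(shift(s,[638.8,118.6,165],1.335))
E
```

```text
13.0667 [637.4 121.9 175.5] [-3.1379  0.0185  1.3365] [ 0.17  0.9  -1.48] [ 0.06 -0.07  0.  ] 19.01420343180295
t -17.942196283215424 lat -2.112839747191721 axial F -0.9185512011993823
(array([-2.9,  2.1, 10.5]), np.float64(0.0015))
```

Request:
send_rows([
  [-1, 0, 0.001, 0.003, 0],
  [-1, 0, 0.001, 0.005, 0],
  [-1, 0, 0, 0.005, 0],
  [-1, 0, 0, 0.004, 0],
  [-1, 0, 0, 0.003, 0],
  [-1, 0, 0, 0, 0],
  [-1, 0, 0, 0, 0],
])

```text
clock: 13.65
eef_pos: [638.7, 122.3, 152.4]
tool_rot: [-3.136, 0.018, 1.338]
force: [0.5, -0.7, -0.5]
width: 18.7
```

```bash
cat > look.py <<'E'
from fit import *
import sys
s=read_state()
px=np.array([-.2337,-.9723]);n=np.array([-px[1],px[0]])
for c in ("side",):
    p=get_image(c)
    v,u=np.nonzero(p["z_map"]>0);A=world(p,u,v)
    r=A[:,:2]-s["eef_pos"][:2];a=r@px;l=r@n
    out=[]
    for lo in range(45,160,10):
        k=(a>lo)&(a<lo+10)&(abs(l)<7)&(A[:,2]>130);k2=(a>lo)&(a<lo+10)&(abs(l)>16)&(abs(l)<30)&(A[:,2]>135)&(A[:,2]<145)
        if k.sum()>2: out.append((lo,round(float(np.median(A[k,2])),1),round(float(np.median(A[k2,2])),1) if k2.sum()>2 else None))
    print(c,out)
cv2.imwrite(sys.argv[1],cv2.resize(p["image"][120:240,170:330],None,fx=4.5,fy=4.5,interpolation=cv2.INTER_CUBIC))
E
python3 st.py; python3 look.py pics/c1.png
```

```text
13.65 [638.7 122.3 152.4] [-3.1363  0.0182  1.3381] [ 0.47 -0.74 -0.48] [ 0.07 -0.04 -0.01] 18.654700687257897
t -18.61603008711893 lat -0.9399303848398617 axial F 0.6149902592694708
side [(45, 156.6, None), (55, 156.5, None), (65, 155.6, None), (75, 154.3, None), (85, 153.7, None), (95, 153.0, None), (105, 152.0, None), (115, 149.0, 139.2), (125, 150.5, 139.6), (135, 149.3, 139.6), (145, 140.5, 139.9), (155, 141.4, 141.0)]
```

Request:
send_rows([
  [-1, 0, 0, 0.001, 0],
  [-1, 0, 0, 0.0015, 0],
  [-1, 0, 0, 0.001, 0],
  [-1, 0, 0, 0.0005, 0],
  [-1, 0, 0, 0, 0],
])

```text
clock: 14.12
eef_pos: [639.0, 122.5, 148.7]
tool_rot: [-3.137, 0.018, 1.338]
force: [-0.4, 0.2, -0.6]
width: 18.8
```

```bash
python3 st.py
```

```text
14.1167 [639.  122.5 148.7] [-3.1373  0.0176  1.3382] [-0.38  0.19 -0.62] [ 0.09  0.02 -0.05] 18.75545906973614
t -18.847368272878583 lat -0.6841826739890138 axial F -0.09930308578535554
```

Request:
send_rows([
  [-1, 0, 0, 0.0005, 0],
  [-1, 0, 0, 0.0005, 0],
  [-1, 0, 0, 0.0005, 0],
  [-1, 0, 0, 0, 0],
])

```text
clock: 14.45
eef_pos: [639.2, 122.4, 147.4]
tool_rot: [-3.138, 0.017, 1.338]
force: [0.6, 1.5, -1.1]
width: 18.7
```

Request:
send_rows([
  [-1, 0, 0, 0.0005, 0],
  [-1, 0, 0, 0.0003, 0],
  [-1, 0, 0, 0, 0],
])

```text
clock: 14.7
eef_pos: [639.2, 122.4, 146.5]
tool_rot: [-3.138, 0.017, 1.338]
force: [-0.8, 0.3, -0.9]
width: 18.6
```

```bash
python3 st.py
```

```text
14.7 [639.2 122.4 146.5] [-3.1379  0.0174  1.3381] [-0.77  0.3  -0.86] [0.08 0.03 0.04] 18.579523051797047
t -18.833000415296482 lat -0.46885216501880933 axial F -0.1077425672151982
```

Request:
send_rows([
  [-1, 0, 0, 0.0004, 0],
  [-1, 0, 0, 0.0003, 0],
  [-1, 0, 0, 0, 0],
])

```text
clock: 14.95
eef_pos: [639.2, 122.4, 145.7]
tool_rot: [-3.138, 0.017, 1.338]
force: [-0.9, -0.4, -0.5]
width: 18.9
```

Request:
send_rows([
  [-1, 0, 0, 0.0004, 0],
  [-1, 0, 0, 0.0003, 0],
  [-1, 0, 0, 0, 0],
])

```text
clock: 15.2
eef_pos: [639.3, 122.5, 145.3]
tool_rot: [-3.138, 0.017, 1.338]
force: [-0.5, -0.6, -0.1]
width: 18.7
```

```bash
python3 st.py
```

```text
15.2 [639.3 122.5 145.3] [-3.1382  0.0174  1.3381] [-0.49 -0.58 -0.1 ] [-0.09  0.09 -0.06] 18.749911089656326
t -18.911320531172066 lat -0.37416298376208346 axial F 0.6775077946057213
```

Request:
send_rows([
  [-1, 0, 0, 0.0005, 0],
  [-1, 0, 0, 0.0003, 0],
  [-1, 0, 0, 0, 0],
])

```text
clock: 15.45
eef_pos: [639.4, 122.4, 145.1]
tool_rot: [-3.139, 0.018, 1.338]
force: [-0.1, -0.4, 1.6]
width: 18.7
```

```bash
python3 st.py; python3 look.py pics/c2.png;python3 st.py
```

```text
15.45 [639.4 122.4 145.1] [-3.1386  0.0175  1.338 ] [-0.09 -0.39  1.65] [-0.11  0.16 -0.1 ] 18.663290217217096
t -18.90511052852665 lat -0.3323160154814957 axial F 0.40346270551826174
side [(45, 149.2, None), (55, 149.5, None), (65, 147.8, None), (75, 147.9, None), (85, 146.6, None), (95, 146.9, None), (105, 146.1, None), (115, 144.1, 138.6), (125, 143.6, 140.1), (135, 143.2, 139.5), (145, 139.7, 140.0), (155, 140.7, 140.1)]
15.5 [639.4 122.5 145.1] [-3.1386  0.0175  1.338 ] [-1.41  0.01  0.67] [-0.15  0.11 -0.05] 18.94345353463888
t -18.96043339745367 lat -0.3325776700804397 axial F 0.3234742091453791
```

View pics/c2.png

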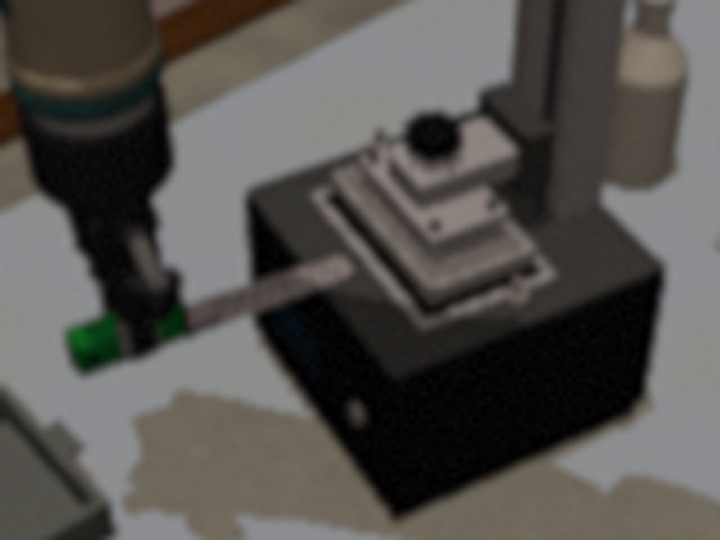

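Request:
send_rows([
  [-1, -0.001, 0, 2e-05, 0],
  [-1, -0.002, 0, 4e-05, 0],
  [-1, -0.002, 0, 4e-05, 0],
  [-1, -0.002, 0, 4e-05, 0],
  [-1, -0.002, 0, 4e-05, 0],
  [-1, -0.002, 0, 4e-05, 0],
  [-1, -0.002, 0, 4e-05, 0],
  [-1, -0.001, 0, 2e-05, 0],
  [-1, 0, 0, 0, 0],
])

```text
clock: 16.25
eef_pos: [637.0, 109.0, 145.7]
tool_rot: [-3.141, 0.014, 1.339]
force: [0.4, 0.7, 1.0]
width: 19.0
```

```bash
python3 st.py
```

```text
16.25 [637.  109.  145.7] [-3.141   0.014   1.3389] [0.36 0.68 1.03] [ 0.09 -0.03 -0.02] 19.03338244569956
t -5.324551512885222 lat 0.4887857944387406 axial F -0.7483805007741695
```

Request:
send_rows([
  [-1, -0.001, 0, 5e-05, 0],
  [-1, -0.002, 0, 8e-05, 0],
  [-1, -0.002, 0, 8e-05, 0],
  [-1, -0.002, 0, 8e-05, 0],
  [-1, -0.002, 0, 8e-05, 0],
  [-1, -0.002, 0, 8e-05, 0],
  [-1, -0.002, 0, 8e-05, 0],
  [-1, -0.002, 0, 8e-05, 0],
  [-1, -0.001, 0, 2e-05, 0],
  [-1, 0, 0, 0, 0],
])

```text
clock: 17.08
eef_pos: [633.6, 92.8, 145.9]
tool_rot: [3.141, 0.012, 1.339]
force: [0.5, 2.3, 1.2]
width: 19.2
```

```bash
python3 st.py; python3 look.py pics/c3.png
```

```text
17.0833 [633.6  92.8 145.9] [3.1408 0.0122 1.3393] [0.47 2.32 1.18] [0.19 0.   0.03] 19.1527305658989
t 11.312746278484695 lat 0.9438621798622506 axial F -2.3691951370425812
side [(45, 150.4, None), (55, 150.1, None), (65, 149.1, None), (75, 148.6, None), (85, 147.1, 138.9), (95, 146.7, 139.9), (105, 145.3, 139.3), (115, 144.2, 139.8), (125, 144.4, 140.5), (135, 160.9, 140.7), (145, 185.9, None), (155, 218.2, None)]
```

View pics/c3.png

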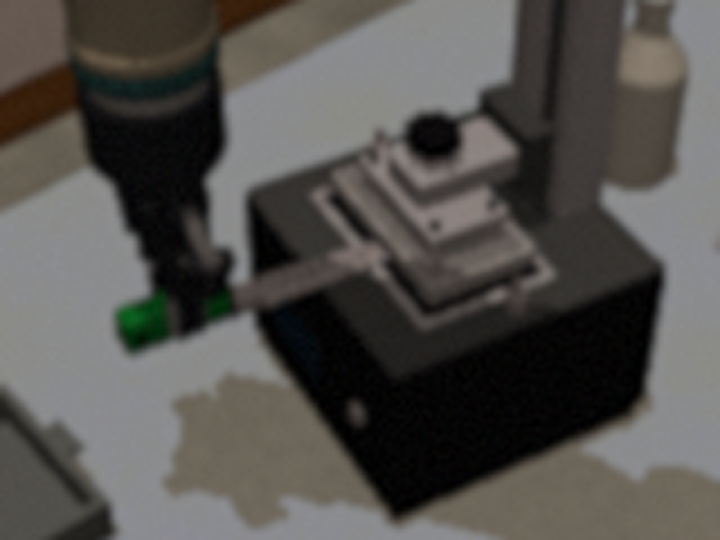

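Request:
send_rows([
  [-1, -0.001, 0, 2e-05, 0],
  [-1, -0.0015, 0, 2e-05, 0],
  [-1, -0.0015, 0, 2e-05, 0],
  [-1, -0.001, 0, 2e-05, 0],
  [-1, 0, 0, 0, 0],
])

```text
clock: 17.55
eef_pos: [632.4, 88.1, 145.9]
tool_rot: [3.141, 0.012, 1.34]
force: [-0.3, 1.0, 1.8]
width: 18.6
```

Request:
send_rows([
  [-1, -0.001, 0, 2e-05, 0],
  [-1, -0.0015, 0, 2e-05, 0],
  [-1, -0.0015, 0, 2e-05, 0],
  [-1, 0, 0, 0, 0],
])

```text
clock: 17.88
eef_pos: [631.5, 84.0, 146.0]
tool_rot: [3.14, 0.011, 1.34]
force: [0.1, 1.1, 1.7]
width: 18.8
```

```bash
python3 st.py
```

```text
17.8833 [631.5  84.  146. ] [3.1405 0.0114 1.3402] [0.13 1.05 1.67] [ 0.07 -0.05  0.02] 18.814409095104995
t 20.33759751344617 lat 0.9800485052691812 axial F -1.0553224053724388
```

Request:
send_rows([
  [-1, -0.001, 0, 2e-05, 0],
  [-1, -0.001, 0, 2e-05, 0],
  [-1, -0.0005, 0, 0, 0],
  [-1, 0, 0, 0, 0],
])

```text
clock: 18.22
eef_pos: [630.9, 81.3, 146.0]
tool_rot: [3.14, 0.011, 1.34]
force: [0.8, 2.0, 0.7]
width: 19.1
```

Request:
send_rows([
  [-1, -0.001, 0, 2e-05, 0],
  [-1, -0.001, 0, 2e-05, 0],
  [-1, -0.0005, 0, 0, 0],
  [-1, 0, 0, 0, 0],
])

```text
clock: 18.55
eef_pos: [630.3, 78.8, 146.0]
tool_rot: [3.14, 0.011, 1.34]
force: [0.8, 1.7, 1.7]
width: 18.8
```

Request:
send_rows([
  [-1, -0.001, 0, 2e-05, 0],
  [-1, -0.001, 0, 2e-05, 0],
  [-1, -0.0005, 0, 0, 0],
  [-1, 0, 0, 0, 0],
])

```text
clock: 18.88
eef_pos: [629.7, 76.2, 146.1]
tool_rot: [3.14, 0.011, 1.34]
force: [0.4, 0.7, 1.2]
width: 18.8
```

```bash
python3 st.py
```

```text
18.8833 [629.7  76.2 146.1] [3.1402 0.0108 1.3403] [0.41 0.73 1.19] [ 0.27 -0.03  0.01] 18.77403830522047
t 28.30324869855211 lat 1.0741315308550803 axial F -0.8028898317689928
```

Request:
send_rows([
  [-1, -0.001, 0, 2e-05, 0],
  [-1, -0.001, 0, 2e-05, 0],
  [-1, -0.0005, 0, 0, 0],
  [-1, 0, 0, 0, 0],
])

```text
clock: 19.22
eef_pos: [629.1, 73.5, 146.1]
tool_rot: [3.14, 0.011, 1.34]
force: [0.6, 1.7, 2.5]
width: 18.2
```

Request:
send_rows([
  [-1, -0.001, 0, 2e-05, 0],
  [-1, -0.001, 0, 2e-05, 0],
  [-1, -0.0005, 0, 0, 0],
  [-1, 0, 0, 0, 0],
])

```text
clock: 19.55
eef_pos: [628.5, 70.9, 146.1]
tool_rot: [3.14, 0.011, 1.34]
force: [0.4, 2.7, 1.3]
width: 18.7
```

```bash
python3 st.py
```

```text
19.55 [628.5  70.9 146.1] [3.1401 0.0106 1.3402] [0.41 2.72 1.3 ] [ 0.23 -0.04 -0.01] 18.74813199502487
t 33.7807750545648 lat 1.1604004865626294 axial F -2.7392821238902343
```

Request:
send_rows([
  [-1, -0.001, 0, 2e-05, 0],
  [-1, -0.001, 0, 2e-05, 0],
  [-1, 0, 0, 0, 0],
])

```text
clock: 19.8
eef_pos: [628.0, 68.8, 146.1]
tool_rot: [3.14, 0.011, 1.34]
force: [0.2, 1.1, 1.9]
width: 18.8
```

Request:
send_rows([
  [-1, -0.001, 0, 2e-05, 0],
  [-1, -0.001, 0, 2e-05, 0],
  [-1, 0, 0, 0, 0],
])

```text
clock: 20.05
eef_pos: [627.5, 66.6, 146.1]
tool_rot: [3.14, 0.011, 1.34]
force: [-0.1, 1.6, 2.1]
width: 18.6
```

```bash
python3 st.py
```

```text
20.05 [627.5  66.6 146.1] [3.14   0.0105 1.3403] [-0.11  1.57  2.12] [ 0.15 -0.01  0.03] 18.559775591883746
t 38.129417139070966 lat 1.1808444164501637 axial F -1.4980494664122022
```

Request:
send_rows([
  [-1, -0.001, 0, 2e-05, 0],
  [-1, -0.001, 0, 2e-05, 0],
  [-1, 0, 0, 0, 0],
])

```text
clock: 20.3
eef_pos: [627.0, 64.5, 146.1]
tool_rot: [3.14, 0.01, 1.34]
force: [-1.3, 0.9, 2.2]
width: 18.5
```

Request:
send_rows([
  [-1, -0.001, 0, 2e-05, 0],
  [-1, -0.001, 0, 2e-05, 0],
  [-1, 0, 0, 0, 0],
])

```text
clock: 20.55
eef_pos: [626.5, 62.4, 146.1]
tool_rot: [3.14, 0.01, 1.34]
force: [-0.9, 0.8, 1.8]
width: 19.1
```

```bash
python3 st.py; python3 look.py pics/c4.png; python3 st.py
```

```text
20.55 [626.5  62.4 146.1] [3.14   0.0104 1.3404] [-0.92  0.81  1.78] [ 0.19 -0.07  0.01] 19.08103366114539
t 42.502330672890395 lat 1.2082258743161631 axial F -0.5716729458166202
side [(45, 150.5, None), (55, 150.4, 139.6), (65, 149.7, 140.0), (75, 148.0, 140.1), (85, 146.9, 139.6), (95, 147.0, 140.3), (105, 161.3, 141.0), (115, 189.8, None), (125, 222.9, None), (135, 225.1, None), (145, 225.0, None), (155, 201.3, None)]
20.6 [626.5  62.4 146.1] [3.14   0.0105 1.3404] [0.62 1.19 1.5 ] [ 0.2  -0.04 -0.03] 18.84513543141648
t 42.480932658773625 lat 1.2173492997686317 axial F -1.3042702489442881
```

View pics/c4.png

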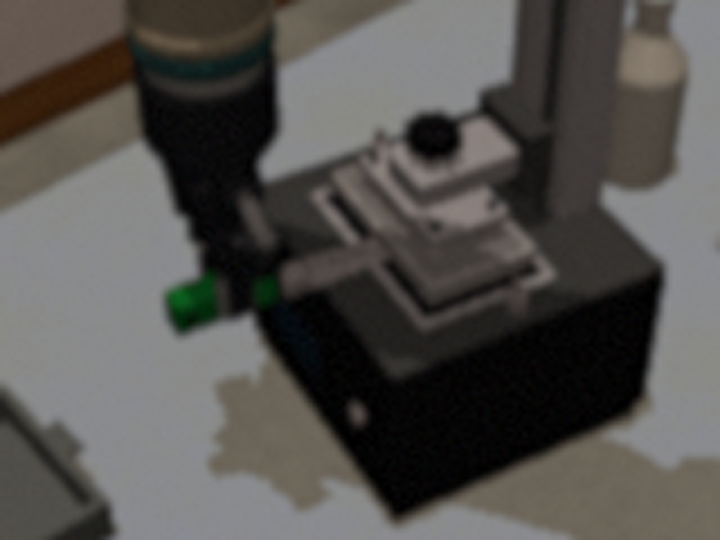

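Request:
send_rows([
  [-1, -0.001, 0, 2e-05, 0],
  [-1, -0.0008, 0, 1e-05, 0],
  [-1, 0, 0, 0, 0],
])

```text
clock: 20.85
eef_pos: [626.3, 61.1, 146.1]
tool_rot: [3.14, 0.01, 1.341]
force: [0.1, 1.8, 1.7]
width: 18.9
```

Request:
send_rows([
  [-1, -0.001, 0, 2e-05, 0],
  [-1, -0.0005, 0, 1e-05, 0],
  [-1, 0, 0, 0, 0],
])

```text
clock: 21.1
eef_pos: [626.1, 60.7, 146.1]
tool_rot: [3.139, 0.008, 1.342]
force: [0.5, 1.8, 0.3]
width: 19.0
```

```bash
python3 st.py
```

```text
21.1 [626.1  60.7 146.1] [3.1395 0.008  1.3415] [0.5  1.82 0.31] [ 0.17 -0.06  0.  ] 18.981588558561906
t 44.229322028260995 lat 1.1607268476612163 axial F -1.8847386948333993
```

Request:
send_rows([
  [-1, -0.001, 0, 1e-05, 0],
])

```text
clock: 21.18
eef_pos: [626.0, 60.6, 146.2]
tool_rot: [3.139, 0.007, 1.342]
force: [1.8, 4.7, 1.0]
width: 18.9
```

Request:
send_rows([
  [-1, -0.001, 0, 1e-05, 0],
])

```text
clock: 21.27
eef_pos: [625.9, 60.6, 146.3]
tool_rot: [3.139, 0.005, 1.343]
force: [0.9, 5.5, 1.8]
width: 18.8
```

```bash
python3 st.py
```

```text
21.2667 [625.9  60.6 146.3] [3.1391 0.0054 1.3426] [0.91 5.51 1.76] [ 0.77 -0.21 -0.09] 18.778661769193565
t 44.39725337269968 lat 1.0246455966014167 axial F -5.567823786312277
```

Request:
send_rows([
  [-1, -0.0018, 0, 0, 0],
])

```text
clock: 21.35
eef_pos: [625.8, 60.6, 146.5]
tool_rot: [3.139, 0.003, 1.343]
force: [1.5, 7.5, 2.0]
width: 18.7
```

```bash
python3 st.py
```

```text
21.35 [625.8  60.6 146.5] [3.1386e+00 2.9000e-03 1.3435e+00] [1.53 7.54 1.99] [ 1.19 -0.27  0.  ] 18.65662329764123
t 44.41064623397638 lat 0.9588561320543114 axial F -7.691212677783508
```

Request:
send_rows([
  [-1, -0.0022, 0, 0.0002, 0],
])

```text
clock: 21.43
eef_pos: [625.8, 60.6, 146.6]
tool_rot: [3.138, -0.0, 1.344]
force: [0.8, 7.8, 2.5]
width: 18.5
```

```bash
python3 st.py; python3 look.py pics/c5.png; python3 st.py
```

```text
21.4333 [625.8  60.6 146.6] [ 3.1379e+00 -4.0000e-04  1.3445e+00] [0.84 7.77 2.46] [ 1.15 -0.19 -0.1 ] 18.45303742773104
t 44.41079281642054 lat 0.9139400499151407 axial F -7.752711052291656
side [(45, 150.3, None), (55, 149.0, 140.0), (65, 149.0, 139.4), (75, 148.0, 140.1), (85, 147.4, 140.0), (95, 149.9, 141.2), (105, 162.1, None), (115, 199.6, None), (125, 224.6, None), (135, 224.9, None), (145, 225.0, None), (155, 201.3, None)]
21.4833 [625.8  60.6 146.7] [ 3.1378e+00 -6.0000e-04  1.3445e+00] [0.84 7.04 1.72] [ 1.11 -0.15 -0.07] 18.891601473467997
t 44.41715478078994 lat 0.9256997430813847 axial F -7.0392813808033345
```

View pics/c5.png

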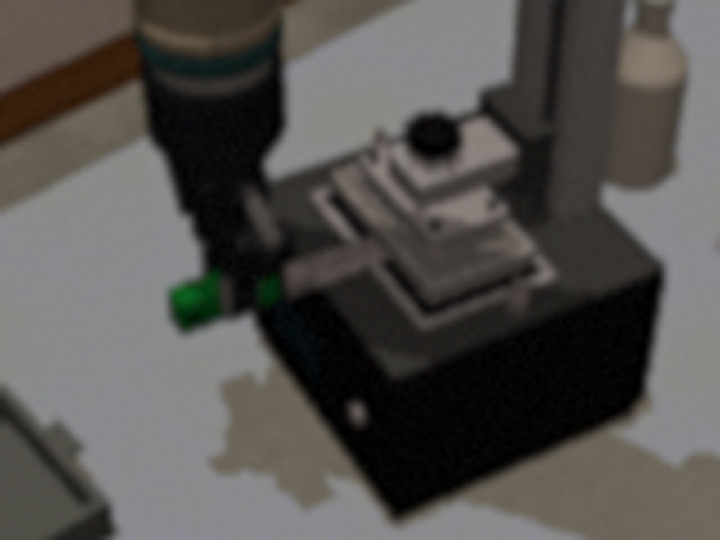

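Request:
send_rows([
  [-1, -0.003, 0, 0.0002, 0],
])

```text
clock: 21.57
eef_pos: [625.7, 60.6, 147.0]
tool_rot: [3.137, -0.005, 1.346]
force: [1.3, 8.8, 2.8]
width: 18.8
```

```bash
python3 st.py; python3 -c "
from cell import *
get_image('top')"; python3 st.py
```

```text
21.5667 [625.7  60.6 147. ] [ 3.1369 -0.0047  1.3458] [1.3  8.77 2.83] [ 1.41 -0.12 -0.18] 18.79397882315466
t 44.45518130419565 lat 0.8351198524269634 axial F -8.829136123747936
21.6167 [625.7  60.6 147.1] [ 3.1368 -0.0052  1.3457] [1.31 8.27 2.91] [ 1.27 -0.12 -0.15] 18.574827636678133
t 44.4691688772522 lat 0.8232119222981744 axial F -8.34478335949934
```

Request:
send_rows([
  [-1, 0.002, 0, 0, 0],
  [-1, 0.002, 0, 0, 0],
])

```text
clock: 21.78
eef_pos: [625.6, 60.8, 146.6]
tool_rot: [3.138, 0.001, 1.345]
force: [-0.0, -0.7, 1.4]
width: 18.9
```

```bash
python3 st.py
```

```text
21.7833 [625.6  60.8 146.6] [3.1382e+00 9.0000e-04 1.3451e+00] [-0.04 -0.68  1.44] [-0.51 -0.07  0.05] 18.885380741075164
t 44.27395923207243 lat 0.6585873949599019 axial F 0.6691853481668196
```

Request:
send_rows([
  [-1, 0.002, 0, 0, 0],
  [-1, 0.002, 0, 0, 0],
])

```text
clock: 21.95
eef_pos: [625.7, 60.8, 146.1]
tool_rot: [3.139, 0.007, 1.343]
force: [-0.4, -2.8, 4.2]
width: 18.7
```

```bash
python3 st.py
```

```text
21.95 [625.7  60.8 146.1] [3.1394 0.0068 1.343 ] [-0.37 -2.79  4.21] [-0.83  0.28  0.04] 18.74763700537164
t 44.260262249041006 lat 0.8270557731339281 axial F 2.802956889229125
```

Request:
send_rows([
  [-1, 0.002, 0, -0.0002, 0],
])

```text
clock: 22.03
eef_pos: [625.9, 60.7, 146.1]
tool_rot: [3.14, 0.01, 1.342]
force: [-0.4, -3.5, 1.6]
width: 19.1
```

```bash
python3 st.py
```

```text
22.0333 [625.9  60.7 146.1] [3.14   0.0097 1.3418] [-0.37 -3.53  1.56] [-0.93  0.18  0.04] 19.120863555799463
t 44.264025101132404 lat 0.9481312462417222 axial F 3.519303219787279
```

Request:
send_rows([
  [-1, 0.0015, 0, -0.0001, 0],
])

```text
clock: 22.12
eef_pos: [626.0, 60.7, 146.0]
tool_rot: [3.14, 0.012, 1.341]
force: [0.0, -3.9, 1.4]
width: 18.7
```

Request:
send_rows([
  [-1, -0.0025, 0, 0, 0],
])

```text
clock: 22.2
eef_pos: [625.9, 60.3, 146.2]
tool_rot: [3.14, 0.009, 1.341]
force: [0.7, 5.9, -0.5]
width: 18.5
```

```bash
python3 st.py
```

```text
22.2 [625.9  60.3 146.2] [3.1398 0.0088 1.341 ] [ 0.74  5.85 -0.48] [ 1.07 -0.22  0.04] 18.543166807948314
t 44.681964918900874 lat 1.071073258136117 axial F -5.86310911462802
```

Request:
send_rows([
  [-1, -0.0028, 0, 0.0003, 0],
])

```text
clock: 22.28
eef_pos: [625.8, 60.3, 146.2]
tool_rot: [3.139, 0.005, 1.342]
force: [1.3, 4.7, 1.0]
width: 18.4
```

```bash
python3 st.py; python3 look.py pics/c6.png; python3 st.py
```

```text
22.2833 [625.8  60.3 146.2] [3.1389 0.0046 1.3421] [1.26 4.73 1.02] [ 0.71 -0.11 -0.01] 18.430023478684205
t 44.69851245762152 lat 1.0340686753080988 axial F -4.893303378718928
side [(45, 151.5, None), (55, 149.2, 139.1), (65, 148.8, 140.1), (75, 148.3, 140.6), (85, 146.7, 139.9), (95, 148.7, 140.6), (105, 162.1, None), (115, 200.5, None), (125, 224.1, None), (135, 224.4, None), (145, 224.8, None), (155, 201.7, None)]
22.3333 [625.8  60.2 146.2] [3.1389 0.0044 1.3422] [0.92 5.43 2.52] [ 0.71 -0.17 -0.03] 19.229283971945936
t 44.745210776766555 lat 1.0136167612177047 axial F -5.49039772653634
```

Request:
send_rows([
  [-1, 0.002, 0, 0, 0],
  [-1, 0.002, 0, 0, 0],
  [-1, 0.002, 0, -0.0001, 0],
  [-1, 0.002, 0, -0.0002, 0],
])

```text
clock: 22.67
eef_pos: [626.0, 60.8, 145.9]
tool_rot: [3.141, 0.016, 1.339]
force: [-1.6, -5.6, 0.7]
width: 18.7
```

Request:
send_rows([
  [-1, -0.004, 0, 0.0001, 0],
])

```text
clock: 22.75
eef_pos: [625.8, 59.9, 146.1]
tool_rot: [3.14, 0.011, 1.34]
force: [1.8, 6.5, 0.0]
width: 18.9
```

```bash
python3 st.py
```

```text
22.75 [625.8  59.9 146.1] [3.1403 0.0113 1.3401] [1.83 6.5  0.01] [ 1.34 -0.29 -0.03] 18.888076579115154
t 45.10922416360154 lat 1.084420854795276 axial F -6.751130375762527
```

Request:
send_rows([
  [-1, -0.0035, 0, 0.0002, 0],
])

```text
clock: 22.83
eef_pos: [625.6, 59.6, 146.2]
tool_rot: [3.139, 0.006, 1.341]
force: [0.9, 6.4, 2.0]
width: 18.8
```

```bash
python3 st.py; python3 look.py pics/c7.png; python3 st.py
```

```text
22.8333 [625.6  59.6 146.2] [3.1393 0.0063 1.3414] [0.91 6.4  1.97] [ 0.88 -0.18 -0.07] 18.817690116594857
t 45.44252460547217 lat 1.000573765334046 axial F -6.440820461644033
side [(45, 150.2, None), (55, 150.0, 139.5), (65, 148.4, 140.0), (75, 148.2, 140.3), (85, 147.8, 139.9), (95, 150.0, 139.9), (105, 162.9, None), (115, 200.0, None), (125, 224.3, None), (135, 225.1, None), (145, 224.8, None), (155, 200.5, None)]
22.8833 [625.6  59.6 146.2] [3.1393 0.006  1.3415] [1.15 5.24 0.77] [ 0.85 -0.2  -0.01] 18.62046594751441
t 45.443430219426276 lat 0.9855091546136769 axial F -5.367475938425978
```

View pics/c7.png

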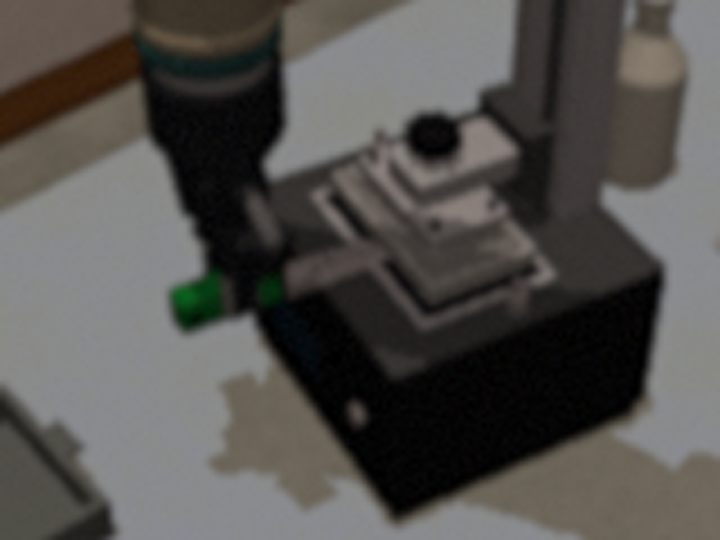

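Request:
send_rows([
  [-1, 0.001, 0, 0.0001, 0],
  [-1, 0.001, 0, 0, 0],
])

```text
clock: 23.05
eef_pos: [625.6, 59.7, 146.1]
tool_rot: [3.14, 0.009, 1.342]
force: [-0.1, -1.3, 2.2]
width: 18.9
```

```bash
python3 st.py
```

```text
23.05 [625.6  59.7 146.1] [3.1399 0.0089 1.3416] [-0.1  -1.26  2.22] [-0.64  0.17  0.02] 18.917519388243623
t 45.3503938467788 lat 0.8895986213997062 axial F 1.2527147818500426
```

Request:
send_rows([
  [-1, -0.0015, 0, 0, 0],
])

```text
clock: 23.13
eef_pos: [625.5, 59.6, 146.2]
tool_rot: [3.139, 0.007, 1.342]
force: [1.0, 4.9, 0.7]
width: 18.6
```

```bash
python3 st.py; python3 - <<'E'
from fit import *
for i in range(3):
    p=get_image("top")
v,u=np.nonzero(p["z_map"]>0);A=world(p,u,v)
k=(np.abs(A[:,2]-160)<4.5)&(A[:,0]>500)&(A[:,0]<680)&(A[:,1]>-140)&(A[:,1]<0);print("plat top z",np.median(A[k,2]))
for q in("vat_mid","bottle_mid","scraper"):
    r=outline_of(p,q)
    if r:
        m=r[0]["mask"]&(p["z_map"]>0);v,u=np.nonzero(m);print(q,np.median(world(p,u,v),0).round())
cv2.imwrite("pics/d.png",p["image"])
E
python3 st.py
```

```text
23.1333 [625.5  59.6 146.2] [3.1394 0.0066 1.342 ] [0.99 4.91 0.66] [ 0.95 -0.21 -0.  ] 18.588681021152166
t 45.40551925820911 lat 0.8938662964610877 axial F -5.004367172413018
plat top z 160.36024032685714
vat_mid [699. 260.   9.]
bottle_mid [ 644. -348.  110.]
scraper [ 487. -363.    5.]
23.4333 [625.5  59.6 146.2] [3.1395 0.0069 1.3424] [1.01 4.94 0.83] [ 0.73 -0.19 -0.05] 18.7942673640982
t 45.40444831852405 lat 0.8523014022754793 axial F -5.039430345529649
```

View pics/d.png

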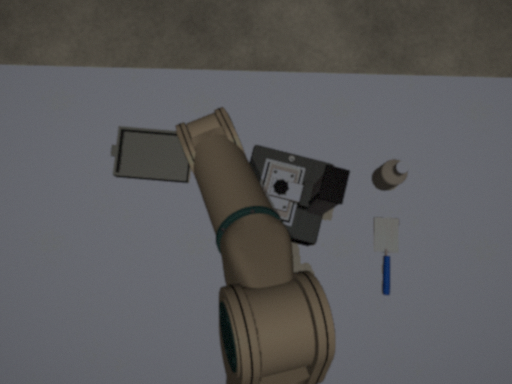

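The top view shows the vat, bottle and scraper where they were; the arm hides the vat's right edge. The platform top is still at 160.4 mm, against about 160.2–160.8 at the start. The arm is still, with a light push of 5 N.

```bash
python3 -c "
from cell import *
print(finish_job())"
```

```text
the job is handed in; nothing more can be done
None
```

The gauge is in under the middle of the platform's front edge, held still by its handle, and the job is handed in at about 23.4 s of the 48 s allowed.

- **Depth:** The blade met the edge at about 44 mm. I eased it about 1 mm further, to 45.4 mm by arm position, which puts the gap at roughly 6 mm. That depth rests on the camera fit of the edge and is good to about 2 mm, so go by the gauge reading.
- **Drag:** It peaked at 8.8 N, and I left a steady push of about 5 N. In the last 0.3 s of checks the gauge did not move.
- **Platform:** Its top measured 160.4 mm, against 160.2–160.8 mm before, so no lift shows within the camera's accuracy.
- **Position:** The blade is about 1 mm off the middle of the edge.
- **Loose items:** The bottle and scraper measured where they were. The vat's measured middle shifted by a few millimetres, which I put down to the arm hiding one end of it. In the picture it looks unmoved and the arm never went near it.

**What did not go cleanly:**
- The gripper tilted by up to 0.9° during the first pushes. I eased back and pushed again, so it ended about 0.3° from its tilt at the grasp. The camera shows the blade level to about 1 mm.
- The force readings are noisy by about 1 N.

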